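# Find and release the latched key of the dust extractor's key row

## Task

One of the four identical keys on the dust extractor's control box has been left latched down. With the fingertips tap all four keys lightly, one after the other from left to right, to feel which one it is, leaving each as it was; then press that key right down and let go, so that it is released and all four keys stand up. Do not press any key that is up so far that it would latch, and do not pick up or push aside the loose things around the box.

Things in the scene. Friction and masses are not known exactly. Their poses are not given: they have to be found in the camera images.
- key_box: the grey control box of the dust extractor, screwed down to the bench: 100 mm deep (its x), 230 mm long (its y), 55 mm high, with a row of four keys on its top. Origin at the centre of its underside, at bench height (z = 0); x points to its back, away from the robot, y along the row to the left, z up. It stands turned by up to about 17 degrees either way
- key_1: the leftmost (seen from the robot) of the four identical white keys. Origin: centre of the cap's flat top face, moving with the key; z up. Cap 30 mm (box x) by 26 mm (box y); keys 48 mm apart along the row, at box x = 0. A key that is up has its top 71 mm above the bench, 16 mm above the box. A latched key rests 5 mm lower (66 mm)
- key_2: the second from the left (seen from the robot) of the four identical white keys. Origin: centre of the cap's flat top face, moving with the key; z up. Every key travels 10 mm from up to its stop, against a spring: 1.7 N to start it from up, 3.4 N at 5 mm, 4.1 N at 7 mm, 5.2 N at the stop. A key that is up would latch if pressed more than 7 mm down
- key_3: the third from the left (seen from the robot) of the four identical white keys. Origin: centre of the cap's flat top face, moving with the key; z up. The latched key, whichever it is, feels firm: it does not yield to a tap of under 3 N and cannot be pulled up
- key_4: the rightmost (seen from the robot) of the four identical white keys. Origin: centre of the cap's flat top face, moving with the key; z up. The latched key is released by pressing it on down to its stop (10 mm below up, about 6 N); let go, it then rises fully by itself
- spin_top: wooden spinning top, 62 mm across, 50 mm high, loose on the bench just in front of the key box; origin at the centre of its underside; not part of the job
- turned_box: small turned wooden lidded pot, 57 mm across, 64 mm high, loose to the left of the key box; origin at the centre of its underside; not part of the job
- oak_block: dark wooden block 63 x 108 x 40 mm high, loose to the right of the key box; origin at the centre of its underside; not part of the job
- pencil_a: green pencil, 136 mm long, 7 mm thick, loose behind the key box; origin at the centre of its underside; not part of the job

How it is judged:
By the outcome, as a careful person would: the job done as asked, in the order asked, and still so for the second after the job is handed in, with the robot touching nothing.
It also fails if it takes over 48 s, if anything falls off the work surface, if the arm or the gripper's body presses on something with over 40 N, if the wrist force passes 120 N, or if a joint passes its speed limit or range.

## Robot

A 6-joint arm with a two-finger parallel gripper is mounted at the origin on a cart in front of the work surface, level with it; the furniture and walls round the work are solid. World frame = base frame: x ahead of the robot, y to its left, z up, the work surface at z = 0. Lengths are in mm, angles in rad, forces in N, time in s.
With the tool pointing down it reaches from about 300 to 775 mm from the base axis. Payload 14.6 kg.
Tool frame: the origin (TCP) lies midway between the tips of the shut fingers; the grasp point (between the pads) lies bot.grip_depth behind it (bot.grip_depth is the distance from the TCP to the grasp point, in mm); z points along the fingers, y is the line along which they close (so a half turn about z gives the same grasp; the last joint's range is limited). The gripper opens to 85 mm and grips with 20 to 120 N. Pads are 22 mm wide; open, the fingers measure 114 mm over their backs; the gripper's body (76 mm by 85 mm) begins 54 mm behind the grasp point. The pads swing forward as they close: fully open they stand 13 mm farther back than shut.
Start: joints at [1.116, 0.3, 1.521, -0, 1.321, -0.067], TCP at [207.981, 509.15, 231.281] pointing down, gripper open.
Joint ranges: [-3.03, 3.03], [-0.79, 2.21], [0.23, 2.52], [-1.04, 4.18], [0, 3.07], [-2.55, 2.55]. Speed limits (rad/s): [2.22, 2.22, 2.57, 3.14, 3.14, 3.14].

## Interface

Orientations are given as [roll, pitch, yaw] about the fixed x, y, z axes, in that order (R = Rz(yaw) Ry(pitch) Rx(roll)).
In Python, from workcell import read_state, vision, job, bot gives the robot as it stands.
- The arm moves only by the tool arm_command, never from a script. Its argument "rows" is a list that holds one entry, the list of rows, each a list of 7 numbers: the turn, a rotation vector about the tool's x, y, z in rad, then the shift along the tool's x, y, z in mm, then the opening, from 0 (shut) to 1 (fully open). In form: [[[rx, ry, rz, x, y, z, fingers], ...]]. A call has exactly 8 rows; each row is the pose to reach, as a shift and turn from the pose commanded when the call began, along the tool's axes at that moment; what a row does not reach only later rows make up. A row lasts 1/10 s, in which the tool goes at most 50 mm and 8.59 degrees, less where a joint would pass 70% of its speed; a pose out of reach is approached as far as the arm can. A call with a gripper value outside its range is refused whole. The fingers move at their own pace and stop on an object; the grip force is fixed at half the most. Time passes only in rows, so rows that repeat a pose let the fingers close, or fill a call up. It gives the time, the measured TCP pose, the force, the opening and the grip force at its end, in the units of the state.
- read_state(): the state, without advancing time (a new reading comes with each control period).
- vision.read_camera(name): name is "side" or "top"; returns (picture, depth): 400x640x3 uint8, red, green, blue; 400x640 float32, mm along the optical axis (not along the pixel's ray), 0 where there is no reading.
- vision.camera_params(name): a dict with "fx", "fy", "cx", "cy" (pixels), "R" (3x3) and "t" (3): a world point X has camera coordinates R X + t. Camera axes: x right, y down, z forward; pixel columns grow to the right and rows downward; lengths in mm; the calibration is good to about 2 mm. A picture is of the moment at which its call begins. camera_params takes no time and is no camera call.
- job.finish_job(): hands the job in; it is judged then, once.
The state is a dict: "clock": time; "qpos": joint angles; "dq": joint speeds; "joint_torque": joint torques, N m; "position": TCP position; "tool_rot": TCP orientation; "wrist_force": force on the tool from outside, world axes, zero at the start; "ft_torque": the same for the moment, N m; "finger_gap": opening from 0.0 (shut) to 1.0 (fully open); "finger_force": force on a finger pad.
Only numpy, scipy, OpenCV 4.12 (cv2) and the standard library are available. Lean on these libraries where they do the work, as an engineer would, in place of code of your own. Each camera call takes 0.05 s, during which the arm holds its last target. There are 200 camera calls.

## Working session

There is one attempt and no reset: what is moved stays moved. The work goes in short steps, Python scripts to look and compute and a tool call to move; the robot and the scene stay as the last step left them, time stands still between calls to the robot, and variables do not carry over. Pictures are saved under pics/ and viewed, at most 10 in all, crops included, and the job is handed in when it is done.

Besides the shell and the picture viewer there is one more tool, called as a command line: name --argument value ..., lists and objects as JSON in quotes. arm_command: Moves the arm, as the interface text tells. Its arguments: {"type":"object","properties":{"rows":{"type":"array","items":{"type":"array","items":{"type":"array","items":{"type":"number"}}}}},"required":["rows"]}

```bash
mkdir -p pics; python3 - <<'E'
from workcell import read_state, vision, job, bot
import numpy as np, cv2
for n in("top","side"):
    p,d=vision.read_camera(n); c=vision.camera_params(n)
    np.savez(f"{n}.npz",p=p,d=d,**{k:np.array(v) for k,v in c.items()})
    cv2.imwrite(f"pics/{n}0.png",p[:,:,::-1])
    R=np.array(c["R"]);print(n,c["fx"],-R.T@np.array(c["t"]))
print(read_state(),bot.grip_depth)
E
```

```text
top 480.2403663565681 [ 385.93919119   33.32913684 1003.02285955]
side 397.64571673416066 [527.98064092 661.69168051 635.6475528 ]
{'clock': 0.1, 'qpos': array([ 1.11637959e+00,  3.00413149e-01,  1.52149244e+00, -3.27406197e-05,
        1.32069316e+00, -6.65929346e-02]), 'dq': array([ 0.00170791, -0.00017495, -0.00088637,  0.00099422,  0.00015844,
       -0.00035286]), 'joint_torque': array([ 1.31129516e-03, -5.44382036e+01, -3.62365222e+01, -7.03533419e-05,
        3.02995977e-03, -8.30134331e-05]), 'position': array([207.91545898, 508.97322283, 230.79059845]), 'tool_rot': array([-3.14058667e+00, -3.53060938e-05,  2.75377695e+00]), 'wrist_force': array([-0.40676454, -0.03645151,  1.17529115]), 'ft_torque': array([0.02316473, 0.02576386, 0.01461191]), 'finger_force': 0.0, 'finger_gap': 1.0014151868742531} 18.700000000000003
```

View pics/top0.png

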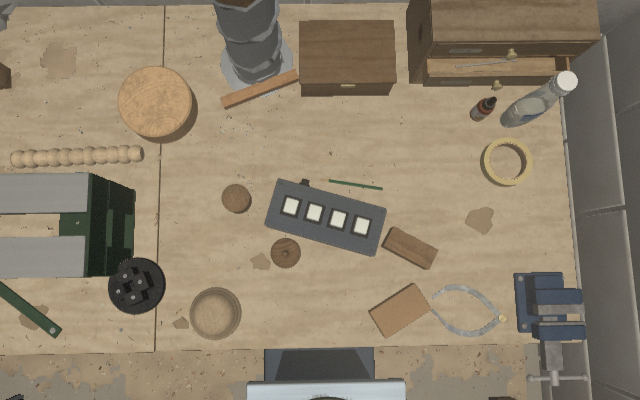

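View pics/side0.png

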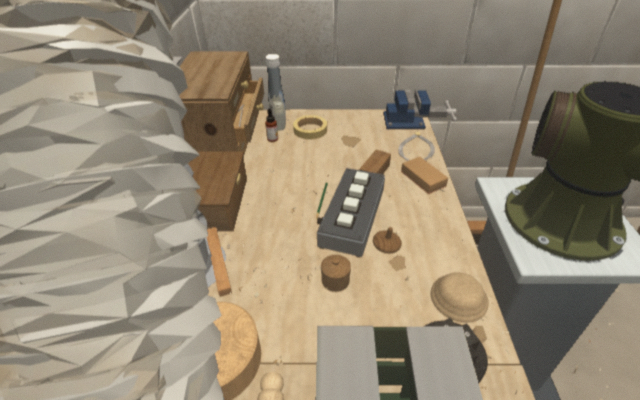

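The top view shows the grey box with four white keys at about (290,206), (315,213), (339,219) and (362,226). The spinning top is at (286,253), the pot at (236,198), the block at (410,248) and the pencil at (356,184). The side view shows the same row, at about (345,219) to (361,177).

```bash
cat > h.py <<'E'
import numpy as np
from scipy.spatial.transform import Rotation as Ro
from workcell import read_state
def ray(c,u,v,z):
    R=np.array(c["R"]);o=-R.T@np.array(c["t"])
    d=R.T@np.array([(u-c["cx"])/c["fx"],(v-c["cy"])/c["fy"],1.]);return o+d*(z-o[2])/d[2]
def rel(target,yaw):
    s=read_state();T=Ro.from_euler("xyz",s["tool_rot"])
    return (T.inv()*Ro.from_euler("xyz",[np.pi,0,yaw])).as_rotvec().round(3), T.inv().apply(np.array(target)-s["position"]).round(1)
E
python3 - <<'E'
from h import *
import cv2
for n in("top","side"):
    f=np.load(n+".npz");c=f
    hsv=cv2.cvtColor(f["p"],cv2.COLOR_RGB2HSV)
    m=cv2.inRange(hsv,(0,0,170),(179,60,255))
    N,l,s,ce=cv2.connectedComponentsWithStats(m)
    box=(260,400,180,260) if n=="top" else (325,390,160,240)
    P=[]
    for i in range(1,N):
        u,v=ce[i]
        if s[i,4]>30 and box[0]<u<box[1] and box[2]<v<box[3]:
            z=np.median(f["d"][l==i]);R=c["R"];o=-R.T@c["t"]
            w=R.T@np.array([(u-c["cx"])/c["fx"]*z,(v-c["cy"])/c["fy"]*z,z])+o
            p=ray(c,u,v,70);P.append(p);print(n,ce[i].round(1),s[i,4],p.round(1),"depth pt",w.round(1))
    P=np.array(sorted(P,key=lambda p:-p[1]))
    if len(P)==4:
        d=P[0]-P[3];print(np.linalg.norm(np.diff(P,axis=0),axis=1),"yaw deg",np.degrees(np.arctan2(-d[0],d[1])),P.mean(0))
        print(rel([*P[0][:2],130],np.arctan2(-d[0],d[1])+np.pi))
E
```

```text
top [290.4 205.6] 171 [498.   65.4  70. ] depth pt [498.6  65.5  65. ]
top [313.9 212.1] 176 [484.5  19.7  70. ] depth pt [484.5  19.7  70. ]
top [337.6 218.6] 174 [470.9 -26.3  70. ] depth pt [470.9 -26.3  70.2]
top [361.3 225.4] 176 [456.9 -72.   70. ] depth pt [456.9 -72.   69.9]
[47.65546486 47.88925201 47.86531618] yaw deg -16.657829723066957 [477.55145843  -3.30777162  70.        ]
(array([-0.001, -0.   , -0.097]), array([-436.3, -300.9,  101.1]))
side [361.2 175.5] 86 [456.3 -73.4  70. ] depth pt [456.3 -73.2  70.2]
side [356.2 187.9] 97 [470.  -27.7  70. ] depth pt [470.1 -26.7  70.8]
side [350.7 201.4] 108 [484.1  18.1  70. ] depth pt [484.2  18.8  70.7]
side [344.9 217.8] 121 [498.1  69.   70. ] depth pt [497.9  65.   66.2]
[52.78257426 47.89171262 47.71313454] yaw deg -16.374226041883233 [477.13978578  -3.49118811  70.        ]
(array([-0.001, -0.   , -0.102]), array([-435.1, -297.5,  101.1]))
```

The depth suggests key 1 is latched, at 65–66 mm against about 70 mm for the others. The taps still have to confirm it. I'll move over key 1 at height, with the fingers shut.

arm_command --rows '[[[0, 0, -0.097, -40, -28, 0, 0], [0, 0, -0.097, -80, -55, 0, 0], [0, 0, -0.097, -120, -83, 0, 0], [0, 0, -0.097, -160, -110, 0, 0], [0, 0, -0.097, -200, -138, 0, 0], [0, 0, -0.097, -240, -166, 0, 0], [0, 0, -0.097, -280, -193, 0, 0], [0, 0, -0.097, -320, -221, 0, 0]]]'

```text
clock: 0.9
position: [421.3, 181.7, 231.3]
tool_rot: [3.142, -0.0, 2.851]
wrist_force: [1.4, 1.3, -0.3]
finger_gap: 0.001
finger_force: 0.0
```

```bash
python3 -c "
from h import *
print(rel([498,65.3,100],2.851))"
```

```text
(array([ 0., -0., -0.]), array([-106.9,  -89.5,  131.3]))
```

arm_command --rows '[[[0, 0, 0, -36, -30, 20, 0], [0, 0, 0, -72, -60, 50, 0], [0, 0, 0, -100, -84, 85, 0], [0, 0, 0, -107, -89, 115, 0], [0, 0, 0, -107, -89, 131, 0], [0, 0, 0, -107, -89, 131, 0], [0, 0, 0, -107, -89, 131, 0], [0, 0, 0, -107, -89, 131, 0]]]'

```text
clock: 1.7
position: [498.1, 68.0, 101.6]
tool_rot: [3.141, 0.002, 2.851]
wrist_force: [0.2, -0.4, 0.1]
finger_gap: -0.001
finger_force: 0.0
```

```bash
python3 - <<'E'
from h import *
import cv2
from workcell import vision
p,d=vision.read_camera("side");cv2.imwrite("pics/s1.png",cv2.resize(p[130:260,280:440,::-1],None,fx=4,fy=4))
for n,k in zip("1234",[(498,65.3),(484.4,19.3),(470.6,-26.7),(456.8,-72.6)]):print(n,rel([*k,80],2.851)[1])
s=read_state();print(s["position"],s["wrist_force"])
E
```

```text
1 [-0.6 -2.6 21.6]
2 [ -0.8 -50.6  21.5]
3 [ -0.7 -98.6  21.5]
4 [  -0.6 -146.6   21.5]
[498.09852474  68.00081816 101.57559773] [0.58079848 0.30818915 0.68708126]
```

View pics/s1.png

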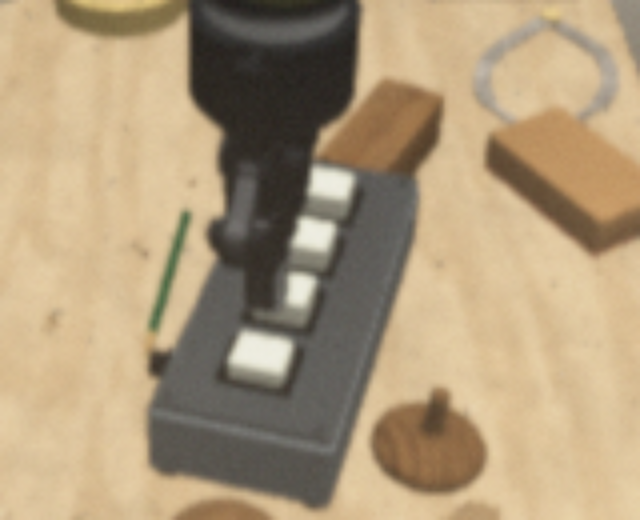

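The crop shows the shut fingertips at about (260,310), hanging over the nearest key (key 1) in line with the row. I'll lower to just above it.

arm_command --rows '[[[0, 0, 0, -0.5, -1.5, 12, 0], [0, 0, 0, -0.5, -1.5, 22, 0], [0, 0, 0, -0.5, -1.5, 26, 0], [0, 0, 0, -0.5, -1.5, 28, 0], [0, 0, 0, -0.5, -1.5, 28, 0], [0, 0, 0, -0.5, -1.5, 28, 0], [0, 0, 0, -0.5, -1.5, 28, 0], [0, 0, 0, -0.5, -1.5, 28, 0]]]'

```text
clock: 2.55
position: [497.8, 66.0, 72.5]
tool_rot: [3.141, 0.0, 2.851]
wrist_force: [0.2, -0.0, 0.4]
finger_gap: 0.0
finger_force: 0.0
```

```bash
python3 -c "
from h import *
s=read_state();print(s['position'],s['wrist_force'],s['dq'],rel([498,65.3,70],2.851))"
```

```text
[497.78358367  66.03289014  72.48296107] [ 0.18699306 -0.0182036   0.35720861] [-0.00104006  0.00172239  0.00019461 -0.00111558  0.00171328 -0.00048194] (array([ 0.,  0., -0.]), array([-0.4, -0.6,  2.5]))
```

arm_command --rows '[[[0, 0, 0, 0, 0, 1, 0], [0, 0, 0, 0, 0, 2, 0], [0, 0, 0, 0, 0, 3, 0], [0, 0, 0, 0, 0, 4, 0], [0, 0, 0, 0, 0, 4.5, 0], [0, 0, 0, 0, 0, 4.5, 0], [0, 0, 0, 0, 0, 4.5, 0], [0, 0, 0, 0, 0, 4.5, 0]]]'

```text
clock: 3.35
position: [497.7, 66.0, 67.8]
tool_rot: [3.142, 0.0, 2.851]
wrist_force: [1.1, -0.4, -0.8]
finger_gap: -0.004
finger_force: 0.0
```

There's no spring force at 3 mm below the "up" height, so key 1 is already down. I'll feel for firm contact in small steps.

arm_command --rows '[[[0, 0, 0, 0, 0, 0.5, 0], [0, 0, 0, 0, 0, 1, 0], [0, 0, 0, 0, 0, 1.5, 0], [0, 0, 0, 0, 0, 1.5, 0], [0, 0, 0, 0, 0, 1.5, 0], [0, 0, 0, 0, 0, 1.5, 0], [0, 0, 0, 0, 0, 1.5, 0], [0, 0, 0, 0, 0, 1.5, 0]]]'

```text
clock: 4.15
position: [497.7, 66.0, 66.3]
tool_rot: [-3.142, 0.0, 2.851]
wrist_force: [0.7, 0.1, 0.2]
finger_gap: 0.001
finger_force: 0.4
```

```bash
python3 -c "
from h import *
s=read_state();print(s['position'],s['wrist_force'])"
```

```text
[497.70027968  66.02439925  66.30392087] [0.66024307 0.11487805 0.19699019]
```

arm_command --rows '[[[0, 0, 0, 0, 0, 0.2, 0], [0, 0, 0, 0, 0, 0.4, 0], [0, 0, 0, 0, 0, 0.4, 0], [0, 0, 0, 0, 0, 0.4, 0], [0, 0, 0, 0, 0, 0.4, 0], [0, 0, 0, 0, 0, 0.4, 0], [0, 0, 0, 0, 0, 0.4, 0], [0, 0, 0, 0, 0, 0.4, 0]]]'

```text
clock: 4.95
position: [497.7, 66.0, 65.9]
tool_rot: [3.142, 0.0, 2.851]
wrist_force: [-1.1, -0.3, 3.8]
finger_gap: 0.001
finger_force: 1.6
```

Key 1 shows firm contact at 66 mm with about 3 N, so it's latched. I'll lift and move over key 2.

arm_command --rows '[[[0, 0, 0, 0, 0, -7, 0], [0, 0, 0, 0, 0, -16, 0], [0, 0, 0, 0, -16, -18, 0], [0, 0, 0, 0, -36, -18, 0], [0, 0, 0, 0, -48, -16, 0], [0, 0, 0, 0, -48, -10, 0], [0, 0, 0, 0, -48, -7, 0], [0, 0, 0, 0, -48, -7, 0]]]'

```text
clock: 5.75
position: [483.8, 20.5, 72.3]
tool_rot: [-3.141, -0.001, 2.851]
wrist_force: [-0.3, -0.4, -0.5]
finger_gap: -0.001
finger_force: 0.0
```

arm_command --rows '[[[0, 0, 0, 0, 0, 1, 0], [0, 0, 0, 0, 0, 2, 0], [0, 0, 0, 0, 0, 3, 0], [0, 0, 0, 0, 0, 3.5, 0], [0, 0, 0, 0, 0, 3.5, 0], [0, 0, 0, 0, 0, 3.5, 0], [0, 0, 0, 0, 0, 3.5, 0], [0, 0, 0, 0, 0, 3.5, 0]]]'

```text
clock: 6.55
position: [484.0, 20.0, 69.5]
tool_rot: [3.141, 0.0, 2.851]
wrist_force: [1.3, 1.9, 2.1]
finger_gap: 0.0
finger_force: 1.0
```

Key 2 meets the finger at 71 mm and yields softly. I'll press it one millimetre more, then move to key 3.

arm_command --rows '[[[0, 0, 0, 0, 0, 1, 0], [0, 0, 0, 0, 0, 1, 0], [0, 0, 0, 0, 0, -6, 0], [0, 0, 0, 0, 0, -14, 0], [0, 0, 0, 0, -16, -14, 0], [0, 0, 0, 0, -36, -14, 0], [0, 0, 0, 0, -48, -12, 0], [0, 0, 0, 0, -48, -5, 0]]]'

```text
clock: 7.35
position: [470.3, -27.0, 74.9]
tool_rot: [3.142, 0.001, 2.849]
wrist_force: [-0.2, -0.6, -0.9]
finger_gap: -0.003
finger_force: 0.0
```

arm_command --rows '[[[0, 0, 0, 0, 0, 1, 0], [0, 0, 0, 0, 0, 2, 0], [0, 0, 0, 0, 0, 3, 0], [0, 0, 0, 0, 0, 4, 0], [0, 0, 0, 0, 0, 5, 0], [0, 0, 0, 0, 0, 5.5, 0], [0, 0, 0, 0, 0, 5.5, 0], [0, 0, 0, 0, 0, 5.5, 0]]]'

```text
clock: 8.15
position: [470.3, -25.9, 69.0]
tool_rot: [3.141, 0.0, 2.851]
wrist_force: [0.0, 1.0, 1.7]
finger_gap: -0.002
finger_force: 1.1
```

arm_command --rows '[[[0, 0, 0, 0, 0, 0, 0], [0, 0, 0, 0, 0, 0, 0], [0, 0, 0, 0, 0, -6, 0], [0, 0, 0, 0, 0, -14, 0], [0, 0, 0, 0, -16, -14, 0], [0, 0, 0, 0, -36, -14, 0], [0, 0, 0, 0, -48, -12, 0], [0, 0, 0, 0, -48, -5, 0]]]'

```text
clock: 8.95
position: [456.5, -73.0, 74.4]
tool_rot: [-3.142, 0.001, 2.849]
wrist_force: [-0.6, 0.5, -0.4]
finger_gap: -0.004
finger_force: 0.0
```

arm_command --rows '[[[0, 0, 0, 0, 0, 1, 0], [0, 0, 0, 0, 0, 2, 0], [0, 0, 0, 0, 0, 3, 0], [0, 0, 0, 0, 0, 4, 0], [0, 0, 0, 0, 0, 5, 0], [0, 0, 0, 0, 0, 5, 0], [0, 0, 0, 0, 0, 5, 0], [0, 0, 0, 0, 0, 5, 0]]]'

```text
clock: 9.75
position: [456.5, -71.9, 69.0]
tool_rot: [3.142, 0.0, 2.851]
wrist_force: [0.7, 1.6, 3.2]
finger_gap: -0.001
finger_force: 1.1
```

Keys 2 to 4 are all up and springy, so key 1 is the latched one. I'll return to it.

arm_command --rows '[[[0, 0, 0, 0, 0, -7, 0], [0, 0, 0, 0, 0, -20, 0], [0, 0, 0, 0, 30, -22, 0], [0, 0, 0, 0, 70, -22, 0], [0, 0, 0, 0, 110, -22, 0], [0, 0, 0, 0, 136, -22, 0], [0, 0, 0, 0, 144, -18, 0], [0, 0, 0, 0, 144, -8, 0]]]'

```text
clock: 10.55
position: [498.0, 66.4, 77.1]
tool_rot: [3.141, 0.001, 2.852]
wrist_force: [0.8, -0.1, 0.0]
finger_gap: -0.005
finger_force: 0.0
```

arm_command --rows '[[[0, 0, 0, 0, 0, 2, 0], [0, 0, 0, 0, 0, 5, 0], [0, 0, 0, 0, 0, 8, 0], [0, 0, 0, 0, 0, 10, 0], [0, 0, 0, 0, 0, 12, 0], [0, 0, 0, 0, 0, 14, 0], [0, 0, 0, 0, 0, 15, 0], [0, 0, 0, 0, 0, 15, 0]]]'

```text
clock: 11.35
position: [497.7, 65.6, 62.1]
tool_rot: [-3.141, 0.0, 2.851]
wrist_force: [-1.7, -3.8, 4.6]
finger_gap: 0.003
finger_force: 2.3
```

arm_command --rows '[[[0, 0, 0, 0, 0, 0.5, 0], [0, 0, 0, 0, 0, 1, 0], [0, 0, 0, 0, 0, 1.3, 0], [0, 0, 0, 0, 0, 1.6, 0], [0, 0, 0, 0, 0, 1.6, 0], [0, 0, 0, 0, 0, 1.6, 0], [0, 0, 0, 0, 0, 1.6, 0], [0, 0, 0, 0, 0, 1.6, 0]]]'

```text
clock: 12.15
position: [497.8, 65.7, 61.0]
tool_rot: [-3.141, 0.001, 2.851]
wrist_force: [-5.2, -3.7, 12.2]
finger_gap: 0.0
finger_force: 5.7
```

It's at the stop: 61.0 mm, with the force risen to 12 N. I'll let go straight up and then move clear to look.

arm_command --rows '[[[0, 0, 0, 0, 0, -4, 0], [0, 0, 0, 0, 0, -10, 0], [0, 0, 0, 0, 0, -25, 0], [0, 0, 0, 0, 0, -50, 0], [0, 0, 0, 0, 0, -80, 0], [0, 0, 0, 0, 0, -110, 0], [0, 0, 0, 20, 20, -140, 0], [0, 0, 0, 50, 45, -150, 0]]]'

```text
clock: 12.95
position: [463.5, 123.7, 213.2]
tool_rot: [3.139, 0.004, 2.849]
wrist_force: [0.1, 0.8, -0.0]
finger_gap: 0.0
finger_force: 0.0
```

arm_command --rows '[[[0, 0, 0, 35, 30, 0, 0], [0, 0, 0, 70, 60, 0, 0], [0, 0, 0, 105, 90, 0, 0], [0, 0, 0, 140, 120, 0, 0], [0, 0, 0, 160, 140, 0, 0], [0, 0, 0, 160, 140, 0, 0], [0, 0, 0, 160, 140, 0, 0], [0, 0, 0, 160, 140, 0, 0]]]'

```text
clock: 13.75
position: [349.9, 302.9, 210.3]
tool_rot: [-3.142, -0.0, 2.85]
wrist_force: [0.0, 0.2, -0.9]
finger_gap: 0.002
finger_force: 0.0
```

```bash
python3 - <<'E'
from h import *
import cv2
from workcell import vision
for n in("top","side"):
    p,d=vision.read_camera(n);c=vision.camera_params(n);cv2.imwrite(f"pics/{n}2.png",p[:,:,::-1])
    R=np.array(c["R"]);t=np.array(c["t"])
    for k in [(498,65.3),(484.4,19.3),(470.6,-26.7),(456.8,-72.6)]:
        q=R@np.array([*k,70])+t;u,v=int(c["fx"]*q[0]/q[2]+c["cx"]),int(c["fy"]*q[1]/q[2]+c["cy"])
        z=np.median(d[v-2:v+3,u-2:u+3]);w=R.T@(np.array([(u-c["cx"])/c["fx"]*z,(v-c["cy"])/c["fy"]*z,z])-t);print(n,w.round(1))
E
```

```text
top [499.2  66.2  69.7]
top [484.7  19.5  69.7]
top [472.1 -25.1  70.4]
top [457.7 -71.5  70.1]
side [499.8  63.9  70.2]
side [485.7  17.3  70.5]
side [470.7 -26.3  70.9]
side [458.9 -74.7  70.4]
```

View pics/top2.png

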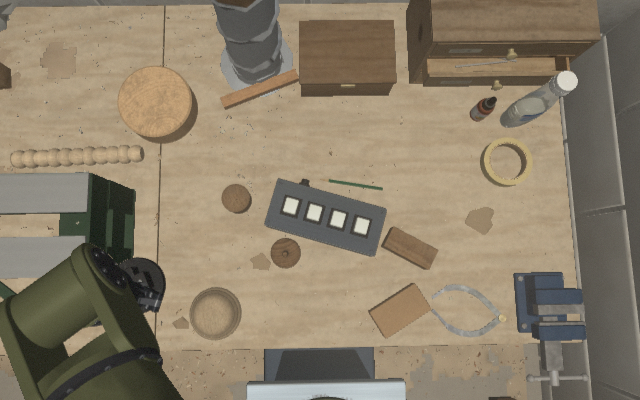

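All four keys, from (290,206) to (362,226), now read about 70 mm high. The loose things are where they were, and the arm is clear at the lower left.

```bash
python3 -c "
from workcell import job
print(job.finish_job())"
```

```text
the job is handed in; nothing more can be done
None
```

I tapped all four keys from left to right and found key 1 (the leftmost) latched, pressed it to its stop and let go; all four keys now stand up, the loose things look unmoved, and the job is handed in.

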